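Clear a stray carton and face up the bottles

TASK

Somebody has left a carton in the wrong tray, in front of the three round bottles. Put it back where it belongs, standing upright and square in the empty place at the front of the tray that holds its two fellows, and pull the bottle tray's pusher forward by its tab so that all three bottles stand in a closed row right up against the front lip. Do not tip a bottle, and leave the other products on the display where they are.

Things in the scene. Friction and masses are not known exactly. Their poses are not given: they have to be found in the camera images.
- tray_bottles: Clear pusher tray (one lane) with the three round bottles, on a low grey plinth. Origin: centre of its underside; x runs along the lane, front lip at -x (robot side). Inside: x from -130 mm (lip's inner face) to +130 mm, y -28 to +28 mm, floor 4 mm above the origin. Heights from the underside: side walls (3 mm thick) 35 mm, lip 40 mm, rear stop 15 mm.
- tray_cartons: Like tray (same sizes, origin, axes) holding the two fellows of the stray carton, one behind the other; the front one's face is about 85 mm behind the lip, leaving an empty place at the front. The three trays are parallel, 95 mm apart; which is left, middle or right varies. Its pusher, and the jar tray's, are like that of the bottle tray.
- tray_jars: The like tray with two low cream jars (52 mm dia, 60 mm tall) up against its front lip; stays as it is. Same sizes, origin and axes.
- stray_mid (a point): The stray carton: an upright white folding carton with a grey band, 34 mm (its x) by 44 mm (its y) by 140 mm tall, about 0.13 kg, standing in the bottle tray ahead of the bottles, turned up to 0.15 rad from square. The point is its centre, 70 mm above its base.
- pusher_bottles (a joint): Travel of the bottle tray's pusher, m: 0 at the rear, growing as it is pulled forward (tray -x). The paddle's front face is at tray x = 0.118 minus this value. Slides stiffly (2.5 N; pushing the bottles about 4 to 6 N), stays where it is left. Reads about 0.110 when the row is closed up against the lip; at the start 0 to 0.018.
- pusher_bottles_tab (a point): Grip point on the upright pull tab of the bottle tray's black pusher: tab 10 mm thick along the lane, 30 mm wide across it, centred on this point in both; its top is 17 mm above the point. Axes as the tray's. The paddle (50 mm wide, 85 mm high) below is flush with the tab's front face. Bottle tops lie 29 mm below this point.
- bottle1_mid (a point): White round toner bottle with grey cap, front of the three in the lane: 46 mm dia, 110 mm tall, about 0.14 kg; the point is its centre, 55 mm above its base. Small gaps lie between the bottles at the start.
- bottle2_mid (a point): White round toner bottle with grey cap, middle of the three in the lane: 46 mm dia, 110 mm tall, about 0.14 kg; the point is its centre, 55 mm above its base. Small gaps lie between the bottles at the start.
- bottle3_mid (a point): White round toner bottle with grey cap, rear of the three in the lane: 46 mm dia, 110 mm tall, about 0.14 kg; the point is its centre, 55 mm above its base. Small gaps lie between the bottles at the start.
- carton1_mid (a point): Carton like the stray one, front one of the two in the carton tray; its centre. Bystander.
- carton2_mid (a point): Carton like the stray one, rear one of the two in the carton tray; its centre. Bystander.
- jar1_mid (a point): Cream jar at the front of the jar tray; its centre, 30 mm up. Bystander.
- jar2_mid (a point): Second cream jar in the jar tray; its centre, 30 mm up. Bystander.
- tester_mid (a point): Amber tester bottle with pump head, 40 mm dia, 150 mm tall, standing on the plinth beside the trays (+y side); its centre. Bystander.
- odd_jar_mid (a point): Cream jar with white lid, 52 mm dia, 60 mm tall, standing on the plinth beside the trays (-y side); its centre. Bystander.

How it is judged:
On the way, in this order (a step that is already met when the one before it is completed fails the run):
1. the stray carton is out of the bottle tray ((y of stray_mid in the frame of tray_bottles above 0.055 m or y of stray_mid in the frame of tray_bottles below -0.055 m)), for 0.1 s.
2. the three bottles stand in a closed row against the front lip, the pusher behind them (x of bottle1_mid in the frame of tray_bottles between -0.115 and -0.003 m and y of bottle1_mid in the frame of tray_bottles between -0.015 and 0.015 m and z of bottle1_mid in the frame of tray_bottles between 0.053 and 0.065 m and angle between each of bottle1_mid, bottle2_mid, bottle3_mid's own z axis and vertical below 0.1 rad and x of bottle2_mid in the frame of tray_bottles between -0.115 and -0.003 m and y of bottle2_mid in the frame of tray_bottles between -0.015 and 0.015 m and z of bottle2_mid in the frame of tray_bottles between 0.053 and 0.065 m and x of bottle3_mid in the frame of tray_bottles between -0.115 and -0.003 m and y of bottle3_mid in the frame of tray_bottles between -0.015 and 0.015 m and z of bottle3_mid in the frame of tray_bottles between 0.053 and 0.065 m and value of joint pusher_bottles above 0.095 m), for 0.2 s.
At the end, for the whole second after the job is handed in: The three bottles upright (0.1 rad) in their tray, each centre within 127 mm of the lip's inner face (closed row: 115), pusher past 0.095 m and still; the stray carton upright on the carton tray's floor, centre within 70 mm of the lip, square within 0.26 rad; nothing else on the display moved (all of step 2 and x of stray_mid in the frame of tray_cartons between -0.125 and -0.06 m and y of stray_mid in the frame of tray_cartons between -0.012 and 0.012 m and z of stray_mid in the frame of tray_cartons between 0.069 and 0.079 m and angle between stray_mid's own z axis and vertical below 0.1 rad and angle between the x axis of stray_mid and the x axis of tray_cartons, either way round below 0.26 rad and velocity of joint pusher_bottles below 0.01 m/s); the robot touches nothing.
It fails at once if a toner bottle was tipped (more than 0.4 rad) (angle between any of bottle1_mid, bottle2_mid, bottle3_mid's own z axis and vertical above 0.4 rad).
It fails at once if another product on the display (cartons, jars, tester) was moved by more than 20 mm (distance of any of carton1_mid, carton2_mid, jar1_mid, jar2_mid, tester_mid, odd_jar_mid from where it was at the start of the episode above 0.02 m).
It also fails if it takes over 58 s, if anything falls off the work surface, if the arm or the gripper's body presses on something with over 40 N, if the wrist force passes 120 N, or if a joint passes its speed limit or range.

ROBOT

A 6-joint arm with a two-finger parallel gripper is mounted at the origin on the work surface. World frame = base frame: x ahead of the robot, y to its left, z up, the work surface at z = 0. Lengths are in m, angles in rad, forces in N, time in s.
With the tool pointing down it reaches from about 0.4 to 0.825 m from the base axis. Payload 7 kg.
Tool frame: the origin (TCP) lies on the centre line of the jaws, within the pads' length; the fingertips stand 22 mm ahead of it and the grasp point (between the pads) lies 3 mm ahead of it (arm.tcp_to_tips is the distance from the TCP to the fingertips, in m); z points along the fingers, y is the line along which they close (so a half turn about z gives the same grasp; the last joint's range is limited). The gripper opens to 88 mm and grips with 3 to 60 N. Pads are 19 mm wide; open, the fingers measure 130 mm over their backs; the gripper's body (78 mm by 193 mm) begins 47 mm behind the grasp point.
Start: joints at [1.41, 0.359, 0.012, 0, -1.224, -0.288], TCP at [0.293, 0.608, 0.249] pointing down, gripper open.
Joint ranges: [-3.07, 3.07], [-1.43, 2.12], [-1.02, 1.25], [-3.03, 1.67], [-3.05, -0], [-3.03, 3.03]. Speed limits (rad/s): [2.39, 2.39, 3.01, 3.14, 3.14, 3.14].

INTERFACE

Orientations are given as [roll, pitch, yaw] about the fixed x, y, z axes, in that order (R = Rz(yaw) Ry(pitch) Rx(roll)).
In Python, from station import arm gives the robot as it stands.
- The arm moves only by the tool jog_arm, never from a script. Its argument "targets" is a list of rows, each an object of numbers: "dx", "dy", "dz": the shift along the tool's x, y, z in mm; "rx", "ry", "rz": the turn, a rotation vector about the tool's x, y, z in rad; "gripper": the closure, from 0 (fully open) to 1 (shut). In form: [{"dx": .., "dy": .., "dz": .., "rx": .., "ry": .., "rz": .., "gripper": ..}, ...]. A call has exactly 8 rows; each row is the pose to reach, as a shift and turn from the pose commanded when the call began, along the tool's axes at that moment; what a row does not reach only later rows make up. A row lasts 1/12 s, in which the tool goes at most 41.7 mm and 7.16 degrees, less where a joint would pass 70% of its speed; a pose out of reach is approached as far as the arm can. A call with a gripper value outside its range is refused whole. The fingers move at their own pace and stop on an object; "force" is the grip in N (left out, the last holds). Time passes only in rows, so rows that repeat a pose let the fingers close, or fill a call up. It gives the time, the measured TCP pose, the force, the opening and the grip force at its end, in the units of the state.
- arm.get_state(): the state, without advancing time (a new reading comes with each control period).
- arm.grab_frame(name): name is "side" or "top" or "wrist"; returns a dict with "frame" (480x640x3 uint8, red, green, blue), "z_map" (480x640 float32, m along the optical axis (not along the pixel's ray), 0 where there is no reading), "fx", "fy", "cx", "cy" (pixels), "distortion" ([k1, k2, p1, p2, k3] as OpenCV has them; the pictures are not rectified), "view" (4x4, takes a point from world to camera coordinates). Camera axes: x right, y down, z forward; pixel columns grow to the right and rows downward; lengths in m; the calibration is good to about 2 mm. A picture is of the moment at which its call begins.
- arm.job_done(): hands the job in; it is judged then, once.
The state is a dict: "t": time; "q": joint angles; "qd": joint speeds; "joint_efforts": joint torques, N m; "eef_pos": TCP position; "ee_rot": TCP orientation; "force": force on the tool from outside, world axes, zero at the start; "moment": the same for the moment, N m; "width": finger opening in m; "gripper_force": force on a finger pad.
Only numpy, scipy, OpenCV 4.12 (cv2) and the standard library are available. Lean on these libraries where they do the work, as an engineer would, in place of code of your own. Each camera call takes 0.05 s, during which the arm holds its last target. There are 200 camera calls.

## Working session

There is one attempt and no reset: what is moved stays moved. The work goes in short steps, Python scripts to look and compute and a tool call to move; the robot and the scene stay as the last step left them, time stands still between calls to the robot, and variables do not carry over. Pictures are saved under pics/ and viewed, at most 10 in all, crops included, and the job is handed in when it is done.

Besides the shell and the picture viewer there is one more tool, called by a JSON object that holds its "fn" and its "kwargs", one argument or row to a line. jog_arm: Moves the arm, as the interface text tells. Its arguments: {"type":"object","properties":{"targets":{"type":"array","items":{"type":"object","properties":{"dx":{"type":"number"},"dy":{"type":"number"},"dz":{"type":"number"},"rx":{"type":"number"},"ry":{"type":"number"},"rz":{"type":"number"},"gripper":{"type":"number"}}}},"force":{"type":"number"}},"required":["targets"]}

```bash
mkdir -p pics
cat > h.py <<'E'
import numpy as np, cv2
from station import arm
def grab(n):
    f=arm.grab_frame(n); np.savez(f'{n}.npz',**f); return f
def load(n): return dict(np.load(f'{n}.npz'))
def cloud(f):
    K=np.array([[f['fx'],0,f['cx']],[0,f['fy'],f['cy']],[0,0,1]],float)
    v,u=np.mgrid[0:480,0:640]
    p=cv2.undistortPoints(np.stack([u,v],-1).reshape(-1,1,2).astype(np.float32),K,np.array(f['distortion'],float)).reshape(480,640,2)
    z=f['z_map']; c=np.dstack([p[...,0]*z,p[...,1]*z,z])
    T=np.linalg.inv(f['view']); w=c@T[:3,:3].T+T[:3,3]; w[z==0]=np.nan
    return w
E
python3 - <<'E'
from h import *
for n in ['top','side']:
    f=grab(n); cv2.imwrite(f'pics/{n}0.png',f['frame'][...,::-1]); print(n,np.linalg.inv(f['view'])[:3].round(3))
s=arm.get_state(); print(s['t'],s['eef_pos'],s['ee_rot'],s['force'],s['width'])
E
```

```text
top [[ 0.024 -0.995  0.098  0.469]
 [-1.    -0.024 -0.003  0.021]
 [ 0.006 -0.098 -0.995  0.99 ]]
side [[ 0.907 -0.257  0.334  0.268]
 [-0.421 -0.511  0.749 -0.687]
 [-0.022 -0.82  -0.572  0.663]]
0.1 [0.29274401 0.60777253 0.24770683] [ 3.14010237e+00 -1.71797845e-04 -4.48898613e-01] [-0.00605024  0.69300426 -0.13897183] 0.08759665829378503
```

View pics/top0.png

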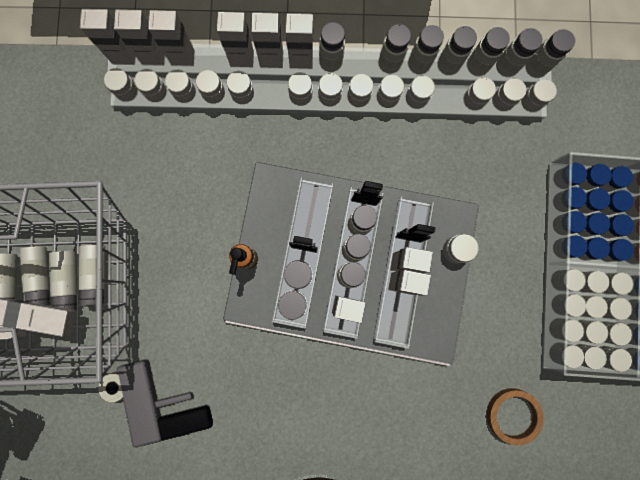

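View pics/side0.png

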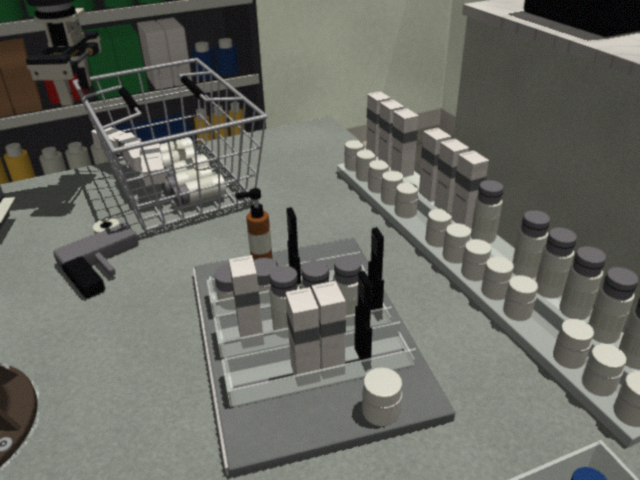

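The top view shows the jar tray at left (about 300,255), the bottle tray in the middle with the stray carton's top at about (349,309) and the tab at about (369,190). The carton tray is at right with its fellows at (417,260) and (414,283), and its empty place is near (395,320). Next I segment these by height.

```bash
python3 - <<'E'
from h import *
f=load('top'); w=cloud(f)
def at(u,v,r=3): return np.nanmedian(w[v-r:v+r+1,u-r:u+r+1].reshape(-1,3),0).round(4)
for n,p in dict(plinth=(260,200),plinth2=(450,300),plinth3=(250,300),stray=(349,309),b1=(351,273),b2=(357,246),b3=(363,217),c1=(414,283),c2=(417,260),floor=(395,325),oddjar=(462,249)).items(): print(n,at(*p))
def comp(u,v,dz=.006,r=16,name=''):
    z=at(u,v)[2]; m=np.zeros((480,640),np.uint8); s=(slice(v-r,v+r+1),slice(u-r,u+r+1))
    m[s]=(abs(w[s][...,2]-z)<dz)
    n,l=cv2.connectedComponents(m,connectivity=4); k=l==l[v,u]
    P=w[k][:,:2].astype(np.float32); rect=cv2.minAreaRect(P*1000); ce,rr=cv2.minEnclosingCircle(P*1000)
    print(name,k.sum(),z,'mean',P.mean(0).round(4),'rect',np.round(rect[0],1),np.round(rect[1],1),round(rect[2],1),'circ',np.round(ce,1),round(rr,1))
for n,p in dict(stray=(349,309),b1=(351,273),b2=(357,246),b3=(363,217),c1=(414,283),c2=(417,260)).items(): comp(*p,name=n)
# tall black pts: tab
s=(slice(170,210),slice(345,390)); q=w[s].reshape(-1,3); print('max z',np.nanmax(q[:,2]))
for lo in (.165,.175,.185):
    P=q[q[:,2]>lo]; print(lo,len(P),P.mean(0).round(4) if len(P) else '', np.round(cv2.minAreaRect((P[:,:2]*1000).astype(np.float32)),1).tolist() if 0 else cv2.minAreaRect((P[:,:2]*1000).astype(np.float32)) if len(P) else '')
# plinth rectangle edge direction
zp=at(260,200)[2]; m=(abs(w[...,2]-zp)<.008); m[:, :215]=0;m[:,490:]=0;m[:150]=0;m[375:]=0
print('plinth rect',zp,cv2.minAreaRect((w[m][:,:2]*1000).astype(np.float32)))
E
python3 - <<'E'
import cv2
i=cv2.imread('pics/top0.png')[150:375,215:495]; cv2.imwrite('pics/topc.png',cv2.resize(i,(747,600),interpolation=cv2.INTER_CUBIC))
E
```

```text
plinth [0.6344 0.1259 0.0216]
plinth2 [ 0.4519 -0.2392  0.0218]
plinth3 [0.4431 0.1382 0.0216]
stray [ 0.4365 -0.0383  0.1657]
b1 [ 0.495  -0.0429  0.135 ]
b2 [ 0.5405 -0.052   0.1353]
b3 [ 0.5901 -0.0615  0.1349]
c1 [ 0.4804 -0.1426  0.1654]
c2 [ 0.5176 -0.1469  0.1655]
floor [ 0.4032 -0.1351  0.0253]
oddjar [ 0.5443 -0.245   0.0817]
stray 586 0.1657 mean [ 0.4357 -0.0394] rect [435.7 -39.6] [44.  33.9] 79.3 circ [435.3 -39.9] 26.7
b1 457 0.135 mean [ 0.494  -0.0458] rect [494.4 -45.4] [38.6 38.8] 1.3 circ [494.1 -45.8] 20.2
b2 453 0.1353 mean [ 0.5417 -0.0541] rect [541.5 -54.6] [38.8 39. ] 1.6 circ [542.  -54.6] 20.6
b3 451 0.1349 mean [ 0.5905 -0.0643] rect [590.9 -64.4] [39.5 39.4] 65.6 circ [590.8 -64.9] 20.5
c1 587 0.1654 mean [ 0.4817 -0.1443] rect [ 481.6 -144.8] [44.6 34. ] 80.3 circ [ 481.8 -144.4] 26.6
c2 578 0.1655 mean [ 0.5189 -0.1478] rect [ 519.  -148.1] [44.2 34.4] 81.1 circ [ 518.6 -148.1] 26.9
max z 0.18471217922578698
0.165 152 [ 0.6351 -0.0722  0.1789] ((636.069091796875, -72.75801086425781), (30.166723251342773, 10.778392791748047), 79.48221588134766)
0.175 126 [ 0.6357 -0.0727  0.1808] ((636.2098999023438, -72.79119110107422), (30.18560028076172, 10.549800872802734), 78.79864501953125)
0.185 0  
plinth rect 0.0216 ((519.6500244140625, -53.831451416015625), (441.887939453125, 314.14520263671875), 80.39630889892578)
```

View pics/topc.png

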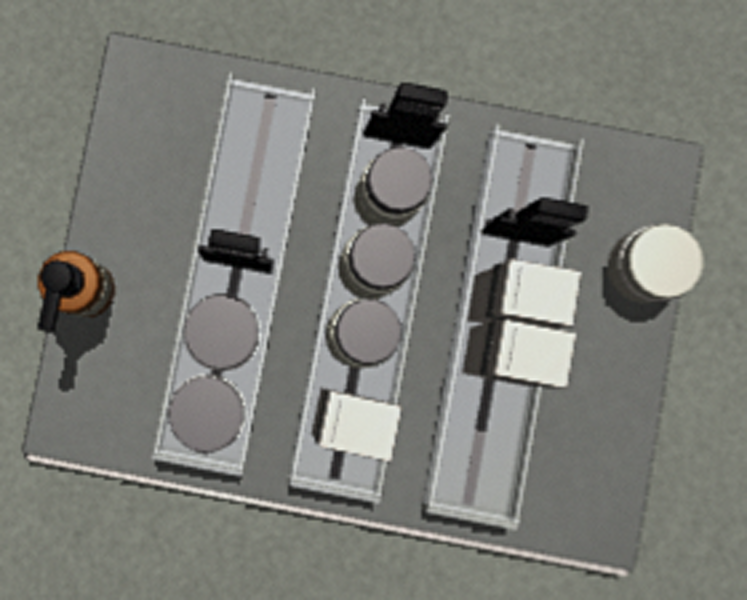

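The crop shows the stray in the middle tray at world (0.436, -0.039), nearly square with the tray (yaw about -10°). Its empty place is in the right-hand tray. The row of bottles and the tab run along the lane at yaw of about -0.17. Now I go above the stray.

{"fn": "jog_arm", "kwargs": {
  "targets": [
    {"dx": 26,"dy": 32,"rz": -0.03},
    {"dx": 51,"dy": 65,"rz": -0.07},
    {"dx": 77,"dy": 98,"rz": -0.1},
    {"dx": 102,"dy": 130,"rz": -0.14},
    {"dx": 128,"dy": 163,"rz": -0.17},
    {"dx": 154,"dy": 195,"rz": -0.21},
    {"dx": 179,"dy": 228,"rz": -0.25},
    {"dx": 205,"dy": 260,"rz": -0.28}
  ],
  "force": 20
}}

```text
invalid input at $.targets[0]: expected keys dx, dy, dz, rx, ry, rz, gripper
```

{"fn": "jog_arm", "kwargs": {
  "targets": [
    {"dx": 26,"dy": 32,"dz": 0,"rx": 0,"ry": 0,"rz": -0.03,"gripper": 0},
    {"dx": 51,"dy": 65,"dz": 0,"rx": 0,"ry": 0,"rz": -0.07,"gripper": 0},
    {"dx": 77,"dy": 98,"dz": 0,"rx": 0,"ry": 0,"rz": -0.1,"gripper": 0},
    {"dx": 102,"dy": 130,"dz": 0,"rx": 0,"ry": 0,"rz": -0.14,"gripper": 0},
    {"dx": 128,"dy": 163,"dz": 0,"rx": 0,"ry": 0,"rz": -0.17,"gripper": 0},
    {"dx": 154,"dy": 195,"dz": 0,"rx": 0,"ry": 0,"rz": -0.21,"gripper": 0},
    {"dx": 179,"dy": 228,"dz": 0,"rx": 0,"ry": 0,"rz": -0.25,"gripper": 0},
    {"dx": 205,"dy": 260,"dz": 0,"rx": 0,"ry": 0,"rz": -0.28,"gripper": 0}
  ],
  "force": 20
}}

```text
t: 0.77
eef_pos: [0.3645, 0.2827, 0.2484]
ee_rot: [3.141, 0.0, -0.166]
force: [0.3, 0.1, -0.1]
width: 0.0874
gripper_force: 0.0
```

{"fn": "jog_arm", "kwargs": {
  "targets": [
    {"dx": 16,"dy": 38,"dz": 0,"rx": 0,"ry": 0,"rz": 0,"gripper": 0},
    {"dx": 31,"dy": 77,"dz": 0,"rx": 0,"ry": 0,"rz": 0,"gripper": 0},
    {"dx": 47,"dy": 115,"dz": 0,"rx": 0,"ry": 0,"rz": 0,"gripper": 0},
    {"dx": 62,"dy": 154,"dz": 0,"rx": 0,"ry": 0,"rz": 0,"gripper": 0},
    {"dx": 78,"dy": 192,"dz": 0,"rx": 0,"ry": 0,"rz": 0,"gripper": 0},
    {"dx": 94,"dy": 230,"dz": 0,"rx": 0,"ry": 0,"rz": 0,"gripper": 0},
    {"dx": 109,"dy": 269,"dz": 0,"rx": 0,"ry": 0,"rz": 0,"gripper": 0},
    {"dx": 125,"dy": 307,"dz": 0,"rx": 0,"ry": 0,"rz": 0,"gripper": 0}
  ]
}}

```text
t: 1.43
eef_pos: [0.436, -0.0408, 0.2488]
ee_rot: [-3.141, -0.0, -0.168]
force: [0.8, 0.7, 0.1]
width: 0.0877
gripper_force: 0.0
```

Run:
```python
from h import *
f=grab('wrist'); cv2.imwrite('pics/w0.png',f['frame'][...,::-1]); w=cloud(f)
s=arm.get_state(); print(s['t'],s['eef_pos'].round(4),s['ee_rot'].round(4))
m=(abs(w[...,2]-.1657)<.006).astype(np.uint8)
n,l,st,_=cv2.connectedComponentsWithStats(m)
for i in range(1,n):
    if st[i,4]>800: print(st[i],cv2.minAreaRect((w[l==i][:,:2]*1000).astype(np.float32)))
# tray wall tops from top view
for nm,W in (('top',cloud(load('top'))),('wrist',w)):
    a=-.169; U=W[...,0]*np.cos(a)+W[...,1]*np.sin(a); V=-W[...,0]*np.sin(a)+W[...,1]*np.cos(a)
    k=(W[...,2]>.05)&(W[...,2]<.066)&(U>.38)&(U<.67)&(abs(V)<.2)
    h,e=np.histogram(V[k],np.arange(-.16,.18,.004)); print(nm,'V',[(round(e[i],3),int(h[i])) for i in range(len(h)) if h[i]>25])
    h,e=np.histogram(U[k],np.arange(.38,.67,.003)); print('U',[(round(e[i],3),int(h[i])) for i in range(len(h)) if h[i]>25])
```

```text
1.4833 [ 0.4367 -0.0465  0.2485] [ 3.1399e+00  3.0000e-04 -1.7270e-01]
[ 424   72   74   58 3923] ((521.67041015625, -146.9962615966797), (45.41665267944336, 34.15925216674805), 81.0129623413086)
[ 425  135   71   52 3442] ((484.45947265625, -143.52212524414062), (44.73584747314453, 33.18074417114258), 80.88907623291016)
[  11  164   37   63 1502] ((511.7566223144531, 146.6754913330078), (21.419513702392578, 43.619667053222656), 89.51770782470703)
[ 283  228   64   48 2927] ((438.0938720703125, -38.27983093261719), (44.230445861816406, 34.608787536621094), 78.92466735839844)
top V [(np.float64(-0.132), 33), (np.float64(-0.092), 176), (np.float64(-0.088), 29), (np.float64(-0.044), 33), (np.float64(-0.04), 45), (np.float64(-0.036), 27), (np.float64(-0.032), 298), (np.float64(0.004), 226), (np.float64(0.056), 32), (np.float64(0.06), 99), (np.float64(0.064), 167), (np.float64(0.096), 89), (np.float64(0.1), 158), (np.float64(0.104), 32), (np.float64(0.156), 196), (np.float64(0.16), 70)]
U [(np.float64(0.383), 73), (np.float64(0.386), 150), (np.float64(0.389), 175), (np.float64(0.392), 97)
[... 2633 characters left out ...]
oat64(0.551), 77), (np.float64(0.554), 54), (np.float64(0.557), 118), (np.float64(0.56), 118), (np.float64(0.563), 104), (np.float64(0.566), 98), (np.float64(0.569), 87), (np.float64(0.572), 80), (np.float64(0.575), 113), (np.float64(0.578), 148), (np.float64(0.581), 171), (np.float64(0.584), 309), (np.float64(0.587), 112), (np.float64(0.59), 102), (np.float64(0.593), 113), (np.float64(0.596), 98), (np.float64(0.599), 93), (np.float64(0.602), 94), (np.float64(0.605), 83), (np.float64(0.608), 71), (np.float64(0.611), 71), (np.float64(0.614), 71), (np.float64(0.617), 71), (np.float64(0.62), 72), (np.float64(0.623), 73), (np.float64(0.626), 74), (np.float64(0.629), 73), (np.float64(0.632), 77)]
```

View pics/w0.png

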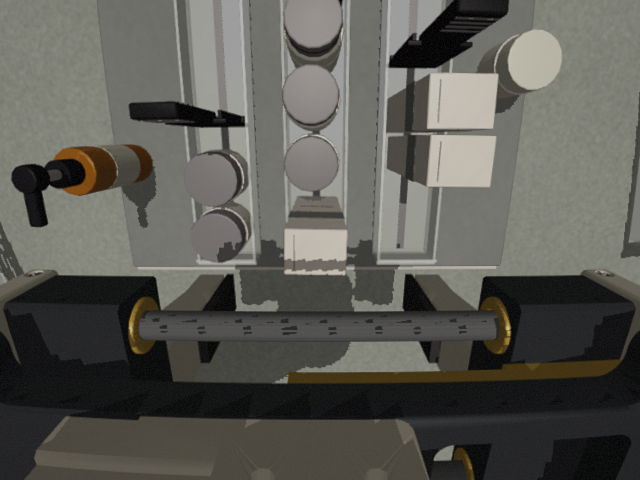

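The wrist view shows the stray (about 315,250) midway between the fingers. The carton tray's free place is at about (405,225). I settle and lower to just above the carton's top.

{"fn": "jog_arm", "kwargs": {
  "targets": [
    {"dx": 0,"dy": 0,"dz": 0,"rx": 0,"ry": 0,"rz": 0.01,"gripper": 0},
    {"dx": 0,"dy": 0,"dz": 0,"rx": 0,"ry": 0,"rz": 0.02,"gripper": 0},
    {"dx": 0,"dy": 0,"dz": 15,"rx": 0,"ry": 0,"rz": 0.02,"gripper": 0},
    {"dx": 0,"dy": 0,"dz": 30,"rx": 0,"ry": 0,"rz": 0.02,"gripper": 0},
    {"dx": 0,"dy": 0,"dz": 40,"rx": 0,"ry": 0,"rz": 0.02,"gripper": 0},
    {"dx": 0,"dy": 0,"dz": 45,"rx": 0,"ry": 0,"rz": 0.02,"gripper": 0},
    {"dx": 0,"dy": 0,"dz": 45,"rx": 0,"ry": 0,"rz": 0.02,"gripper": 0},
    {"dx": 0,"dy": 0,"dz": 45,"rx": 0,"ry": 0,"rz": 0.02,"gripper": 0}
  ]
}}

```text
t: 2.15
eef_pos: [0.4366, -0.0378, 0.2039]
ee_rot: [3.141, -0.0, -0.187]
force: [-0.2, 0.6, 0.1]
width: 0.0879
gripper_force: 0.0
```

Run:
```python
from h import *
f=grab('wrist'); w=cloud(f)
s=arm.get_state(); print(s['t'],s['eef_pos'].round(4),s['ee_rot'].round(4))
m=(abs(w[...,2]-.1657)<.006).astype(np.uint8)
n,l,st,_=cv2.connectedComponentsWithStats(m)
for i in range(1,n):
    if st[i,4]>800: print(st[i],cv2.minAreaRect((w[l==i][:,:2]*1000).astype(np.float32)))
```

```text
2.2 [ 0.4368 -0.0379  0.2042] [-3.1414e+00 -7.0000e-04 -1.8730e-01]
[ 453   52   93   73 6157] ((521.7631225585938, -147.09519958496094), (45.40211868286133, 34.65834426879883), 81.22457885742188)
[ 452  130   90   66 5323] ((484.4927673339844, -143.53302001953125), (44.8557243347168, 34.177696228027344), 80.0146255493164)
[ 280  248   79   56 4208] ((438.69775390625, -38.46647262573242), (44.08648681640625, 33.66524124145508), 79.64508056640625)
```

{"fn": "jog_arm", "kwargs": {
  "targets": [
    {"dx": 1,"dy": 0,"dz": 15,"rx": 0,"ry": 0,"rz": 0,"gripper": 0},
    {"dx": 1,"dy": 0,"dz": 35,"rx": 0,"ry": 0,"rz": 0,"gripper": 0},
    {"dx": 1,"dy": 0,"dz": 55,"rx": 0,"ry": 0,"rz": 0,"gripper": 0},
    {"dx": 1,"dy": 0,"dz": 67,"rx": 0,"ry": 0,"rz": 0,"gripper": 0},
    {"dx": 1,"dy": 0,"dz": 73,"rx": 0,"ry": 0,"rz": 0,"gripper": 0},
    {"dx": 1,"dy": 0,"dz": 73,"rx": 0,"ry": 0,"rz": 0,"gripper": 0.3},
    {"dx": 1,"dy": 0,"dz": 73,"rx": 0,"ry": 0,"rz": 0,"gripper": 0.6},
    {"dx": 1,"dy": 0,"dz": 73,"rx": 0,"ry": 0,"rz": 0,"gripper": 1}
  ],
  "force": 18
}}

```text
t: 2.87
eef_pos: [0.4382, -0.0386, 0.1316]
ee_rot: [-3.141, -0.002, -0.188]
force: [0.1, 0.1, 0.8]
width: 0.0728
gripper_force: 0.0
```

{"fn": "jog_arm", "kwargs": {
  "targets": [
    {"dx": 0,"dy": 0,"dz": 0,"rx": 0,"ry": 0,"rz": 0,"gripper": 1},
    {"dx": 0,"dy": 0,"dz": 0,"rx": 0,"ry": 0,"rz": 0,"gripper": 1},
    {"dx": 0,"dy": 0,"dz": 0,"rx": 0,"ry": 0,"rz": 0,"gripper": 1},
    {"dx": 0,"dy": 0,"dz": 0,"rx": 0,"ry": 0,"rz": 0,"gripper": 1},
    {"dx": 0,"dy": 0,"dz": -5,"rx": 0,"ry": 0,"rz": 0,"gripper": 1},
    {"dx": 0,"dy": 0,"dz": -12,"rx": 0,"ry": 0,"rz": 0,"gripper": 1},
    {"dx": 0,"dy": 0,"dz": -22,"rx": 0,"ry": 0,"rz": 0,"gripper": 1},
    {"dx": 0,"dy": 0,"dz": -32,"rx": 0,"ry": 0,"rz": 0,"gripper": 1}
  ]
}}

```text
t: 3.53
eef_pos: [0.4372, -0.039, 0.1633]
ee_rot: [3.141, 0.0, -0.189]
force: [-0.1, -0.5, -1.2]
width: 0.044
gripper_force: 18.0
```

{"fn": "jog_arm", "kwargs": {
  "targets": [
    {"dx": 0,"dy": 0,"dz": -12,"rx": 0,"ry": 0,"rz": 0,"gripper": 1},
    {"dx": 0,"dy": 0,"dz": -24,"rx": 0,"ry": 0,"rz": 0,"gripper": 1},
    {"dx": 0,"dy": 8,"dz": -30,"rx": 0,"ry": 0,"rz": 0,"gripper": 1},
    {"dx": 0,"dy": 24,"dz": -30,"rx": 0,"ry": 0,"rz": -0.01,"gripper": 1},
    {"dx": 1,"dy": 44,"dz": -30,"rx": 0,"ry": 0,"rz": -0.02,"gripper": 1},
    {"dx": 1,"dy": 64,"dz": -30,"rx": 0,"ry": 0,"rz": -0.02,"gripper": 1},
    {"dx": 1,"dy": 82,"dz": -30,"rx": 0,"ry": 0,"rz": -0.02,"gripper": 1},
    {"dx": 1,"dy": 94,"dz": -30,"rx": 0,"ry": 0,"rz": -0.02,"gripper": 1}
  ]
}}

```text
t: 4.2
eef_pos: [0.4199, -0.133, 0.1927]
ee_rot: [3.142, 0.0, -0.169]
force: [0.2, -0.1, -1.4]
width: 0.0438
gripper_force: 18.0
```

{"fn": "jog_arm", "kwargs": {
  "targets": [
    {"dx": 0,"dy": 0,"dz": 0,"rx": 0,"ry": 0,"rz": 0,"gripper": 1},
    {"dx": 0,"dy": 0,"dz": 0,"rx": 0,"ry": 0,"rz": 0,"gripper": 1},
    {"dx": 0,"dy": 0,"dz": 0,"rx": 0,"ry": 0,"rz": 0,"gripper": 1},
    {"dx": 0,"dy": 0,"dz": 0,"rx": 0,"ry": 0,"rz": 0,"gripper": 1},
    {"dx": 0,"dy": 0,"dz": 0,"rx": 0,"ry": 0,"rz": 0,"gripper": 1},
    {"dx": 0,"dy": 0,"dz": 0,"rx": 0,"ry": 0,"rz": 0,"gripper": 1},
    {"dx": 0,"dy": 0,"dz": 0,"rx": 0,"ry": 0,"rz": 0,"gripper": 1},
    {"dx": 0,"dy": 0,"dz": 0,"rx": 0,"ry": 0,"rz": 0,"gripper": 1}
  ]
}}

```text
t: 4.87
eef_pos: [0.4208, -0.1311, 0.1926]
ee_rot: [-3.142, 0.0, -0.168]
force: [0.4, -0.3, -0.6]
width: 0.0441
gripper_force: 18.0
```

Run:
```python
from h import *
f=grab('top'); w=cloud(f); g=grab('side')
s=arm.get_state(); print(s['t'],s['eef_pos'].round(4),s['ee_rot'].round(4),s['width'])
w2=cloud(g)
for nm,W in (('top',w),('side',w2)):
    a=-.17; U=W[...,0]*np.cos(a)+W[...,1]*np.sin(a); V=-W[...,0]*np.sin(a)+W[...,1]*np.cos(a)
    k=(U>.41)&(U<.46)&(V>-.1)&(V<-.02)&(W[...,2]>.075)&(W[...,2]<.14)
    if k.sum(): print(nm,k.sum(),np.nanpercentile(U[k],[1,50,99]).round(4),np.nanpercentile(V[k],[1,50,99]).round(4),np.nanpercentile(W[k][:,2],[0.5,50,99]).round(4))
im=np.hstack([cv2.resize(f['frame'][180:380,300:480],(360,400)),cv2.resize(g['frame'][200:460,160:446],(440,400))])
cv2.imwrite('pics/carry.png',im[...,::-1])
```

```text
4.9667 [ 0.4208 -0.1313  0.1925] [-3.1416e+00  1.0000e-04 -1.6850e-01] 0.04404357962967723
side 790 [0.4182 0.4339 0.4519] [-0.0814 -0.0789 -0.0434] [0.087  0.1139 0.1392]
```

View pics/carry.png

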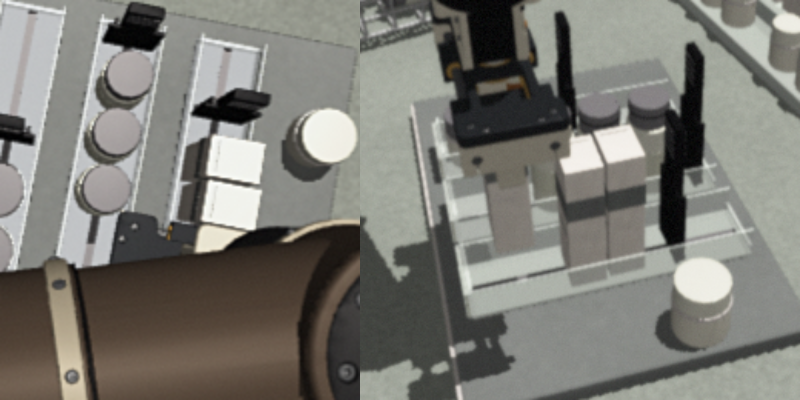

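The carton hangs upright over the empty place in the carton tray (about 510,205 in the picture), clear of its fellows. Its centre is within 2 mm of the lane's line. Now I lower it.

{"fn": "jog_arm", "kwargs": {
  "targets": [
    {"dx": 0,"dy": 0,"dz": 12,"rx": 0,"ry": 0,"rz": 0,"gripper": 1},
    {"dx": 0,"dy": 0,"dz": 26,"rx": 0,"ry": 0,"rz": 0,"gripper": 1},
    {"dx": 0,"dy": 0,"dz": 40,"rx": 0,"ry": 0,"rz": 0,"gripper": 1},
    {"dx": 0,"dy": 0,"dz": 50,"rx": 0,"ry": 0,"rz": 0,"gripper": 1},
    {"dx": 0,"dy": 0,"dz": 56,"rx": 0,"ry": 0,"rz": 0,"gripper": 1},
    {"dx": 0,"dy": 0,"dz": 60,"rx": 0,"ry": 0,"rz": 0,"gripper": 1},
    {"dx": 0,"dy": 0,"dz": 60,"rx": 0,"ry": 0,"rz": 0,"gripper": 1},
    {"dx": 0,"dy": 0,"dz": 60,"rx": 0,"ry": 0,"rz": 0,"gripper": 1}
  ]
}}

```text
t: 5.63
eef_pos: [0.421, -0.1314, 0.1329]
ee_rot: [3.142, -0.0, -0.169]
force: [-0.1, 0.3, -1.0]
width: 0.0439
gripper_force: 18.0
```

{"fn": "jog_arm", "kwargs": {
  "targets": [
    {"dx": 0,"dy": 0,"dz": 1,"rx": 0,"ry": 0,"rz": 0,"gripper": 1},
    {"dx": 0,"dy": 0,"dz": 2,"rx": 0,"ry": 0,"rz": 0,"gripper": 1},
    {"dx": 0,"dy": 0,"dz": 2,"rx": 0,"ry": 0,"rz": 0,"gripper": 1},
    {"dx": 0,"dy": 0,"dz": 2,"rx": 0,"ry": 0,"rz": 0,"gripper": 0.45},
    {"dx": 0,"dy": 0,"dz": 2,"rx": 0,"ry": 0,"rz": 0,"gripper": 0.4},
    {"dx": 0,"dy": 0,"dz": 2,"rx": 0,"ry": 0,"rz": 0,"gripper": 0.3},
    {"dx": 0,"dy": 0,"dz": 2,"rx": 0,"ry": 0,"rz": 0,"gripper": 0.2},
    {"dx": 0,"dy": 0,"dz": 2,"rx": 0,"ry": 0,"rz": 0,"gripper": 0.2}
  ]
}}

```text
t: 6.3
eef_pos: [0.4207, -0.1314, 0.1305]
ee_rot: [3.142, 0.0, -0.169]
force: [0.1, -0.1, 0.3]
width: 0.0666
gripper_force: 0.0
```

{"fn": "jog_arm", "kwargs": {
  "targets": [
    {"dx": 0,"dy": 0,"dz": -5,"rx": 0,"ry": 0,"rz": 0,"gripper": 0.2},
    {"dx": 0,"dy": 0,"dz": -15,"rx": 0,"ry": 0,"rz": 0,"gripper": 0.2},
    {"dx": 0,"dy": 0,"dz": -30,"rx": 0,"ry": 0,"rz": 0,"gripper": 0.2},
    {"dx": 0,"dy": 0,"dz": -50,"rx": 0,"ry": 0,"rz": 0,"gripper": 0.2},
    {"dx": 0,"dy": 0,"dz": -70,"rx": 0,"ry": 0,"rz": 0,"gripper": 0.2},
    {"dx": 0,"dy": 0,"dz": -90,"rx": 0,"ry": 0,"rz": 0,"gripper": 0.2},
    {"dx": 0,"dy": 0,"dz": -105,"rx": 0,"ry": 0,"rz": 0,"gripper": 0.2},
    {"dx": 0,"dy": 0,"dz": -115,"rx": 0,"ry": 0,"rz": 0,"gripper": 0.2}
  ]
}}

```text
t: 6.97
eef_pos: [0.4213, -0.1315, 0.2477]
ee_rot: [-3.141, -0.002, -0.169]
force: [0.4, 0.6, 0.4]
width: 0.0703
gripper_force: 0.0
```

{"fn": "jog_arm", "kwargs": {
  "targets": [
    {"dx": 25,"dy": -12,"dz": 0,"rx": 0,"ry": 0,"rz": 0.12,"gripper": 0},
    {"dx": 51,"dy": -24,"dz": 0,"rx": 0,"ry": 0,"rz": 0.24,"gripper": 0},
    {"dx": 76,"dy": -35,"dz": 0,"rx": 0,"ry": 0,"rz": 0.36,"gripper": 0},
    {"dx": 102,"dy": -47,"dz": 0,"rx": 0,"ry": 0,"rz": 0.48,"gripper": 0},
    {"dx": 127,"dy": -59,"dz": 0,"rx": 0,"ry": 0,"rz": 0.6,"gripper": 0},
    {"dx": 152,"dy": -70,"dz": 0,"rx": 0,"ry": 0,"rz": 0.72,"gripper": 0},
    {"dx": 178,"dy": -82,"dz": 0,"rx": 0,"ry": 0,"rz": 0.84,"gripper": 0},
    {"dx": 203,"dy": -94,"dz": 0,"rx": 0,"ry": 0,"rz": 0.96,"gripper": 0}
  ]
}}

```text
t: 7.63
eef_pos: [0.6378, -0.0725, 0.245]
ee_rot: [3.141, 0.0, -1.135]
force: [0.0, 0.2, -0.3]
width: 0.0873
gripper_force: 0.0
```

{"fn": "jog_arm", "kwargs": {
  "targets": [
    {"dx": 0,"dy": 0,"dz": 0,"rx": 0,"ry": 0,"rz": 0.12,"gripper": 0},
    {"dx": 0,"dy": 0,"dz": 0,"rx": 0,"ry": 0,"rz": 0.24,"gripper": 0},
    {"dx": 0,"dy": 0,"dz": 0,"rx": 0,"ry": 0,"rz": 0.36,"gripper": 0},
    {"dx": 0,"dy": 0,"dz": 0,"rx": 0,"ry": 0,"rz": 0.48,"gripper": 0},
    {"dx": 0,"dy": 0,"dz": 0,"rx": 0,"ry": 0,"rz": 0.58,"gripper": 0},
    {"dx": 0,"dy": 0,"dz": 0,"rx": 0,"ry": 0,"rz": 0.61,"gripper": 0},
    {"dx": 0,"dy": 0,"dz": 0,"rx": 0,"ry": 0,"rz": 0.61,"gripper": 0},
    {"dx": 0,"dy": 0,"dz": 0,"rx": 0,"ry": 0,"rz": 0.61,"gripper": 0}
  ]
}}

```text
t: 8.3
eef_pos: [0.6365, -0.0729, 0.2453]
ee_rot: [3.141, -0.0, -1.737]
force: [1.4, 0.4, 0.0]
width: 0.0875
gripper_force: 0.0
```

Run:
```python
from h import *
f=grab('wrist'); w=cloud(f); g=grab('top'); wt=cloud(g)
s=arm.get_state(); print(s['t'],s['eef_pos'].round(4),s['ee_rot'].round(4))
for nm,W in (('wrist',w),('top',wt)):
    for z,t in ((.181,'tab'),(.1657,'carton'),(.1356,'bottle')):
        n,l,st,_=cv2.connectedComponentsWithStats((abs(W[...,2]-z)<.006).astype(np.uint8),connectivity=4)
        for i in range(1,n):
            if st[i,4]>80:
                r=cv2.minAreaRect((W[l==i][:,:2]*1000).astype(np.float32))
                if 350<r[0][0]<700 and abs(r[0][1]+50)<150: print(nm,t,st[i].tolist(),np.round(r[0],1),np.round(r[1],1),round(r[2],1))
im=np.hstack([cv2.resize(f['frame'],(480,360)),cv2.resize(g['frame'][170:350,280:440],(320,360))]); cv2.imwrite('pics/tab.png',im[...,::-1])
```

```text
8.4 [ 0.6366 -0.0729  0.2454] [ 3.1413e+00 -1.0000e-04 -1.7374e+00]
wrist tab [400, 81, 22, 55, 984] [ 571.1 -156.7] [29.7 11.1] 79.8
wrist tab [311, 240, 16, 45, 684] [639.4 -72. ] [29.6  9.9] 80.8
wrist carton [508, 73, 63, 74, 3822] [ 484.8 -144.2] [44.1 35.5] 80.5
wrist carton [451, 77, 62, 74, 3941] [ 521.9 -147.4] [44.4 35.1] 80.6
wrist carton [596, 82, 44, 71, 2620] [ 425.5 -132.1] [43.8 31.5] 80.9
wrist carton [395, 86, 15, 51, 171] [ 575.8 -155.9] [ 7.3 30.2] 4.7
wrist bottle [436, 84, 12, 66, 418] [ 537.9 -149.4] [45.   5.3] 84.9
wrist bottle [565, 86, 24, 65, 738] [ 438.6 -133.1] [12.9 46.3] 3.5
wrist bottle [386, 93, 5, 43, 140] [ 575.8 -157.3] [28.7  1.5] 82.7
wrist bottle [352, 218, 52, 50, 2042] [593.9 -63.5] [40.1 40.4] 79.8
wrist bottle [415, 220, 52, 49, 1960] [544.6 -53.7] [39.4 40.1] 77.8
wrist bottle [474, 220, 52, 49, 1935] [496.8 -45.5] [40.2 40.2] 2.3
top tab [370, 182, 13, 9, 86] [635.  -77.4] [19.7 11.4] 86.4
top tab [416, 224, 20, 10, 127] [ 567.9 -157.5] [30.2 11. ] 78.6
top tab [293, 236, 20, 9, 123] [544.2  38.9] [29.9 10.8] 81.9
top carton [403, 247, 30, 25, 581] [ 519. -148.] [44.7 34. ] 80.8
top carton [400, 270, 31, 26, 582] [ 481.5 -145.4] [44.9 34. ] 80.2
top carton [392, 308, 31, 26, 595] [ 419.6 -132.8] [45.1 34.1] 80.7
top bottle [346, 234, 25, 24, 456] [541.7 -54. ] [39.1 39.6] 28.9
top bottle [341, 262, 24, 25, 456] [494.4 -46.2] [39.  39.5] 45.0
```

View pics/tab.png

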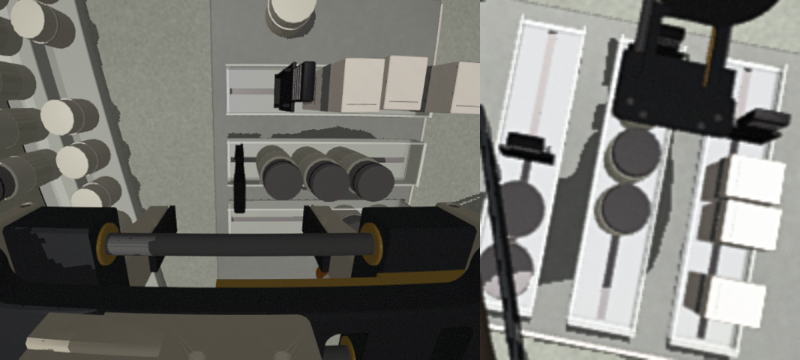

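The right half shows the stray standing square in the carton tray's front place (top at world 0.420, -0.133). The left half shows the black tab (about 239,178) between the open fingers and the bottles ahead of it. Now I lower and grip the tab along the lane.

{"fn": "jog_arm", "kwargs": {
  "targets": [
    {"dx": 0,"dy": -1,"dz": 15,"rx": 0,"ry": 0,"rz": 0,"gripper": 0},
    {"dx": 0,"dy": -1.5,"dz": 35,"rx": 0,"ry": 0,"rz": 0,"gripper": 0},
    {"dx": 0,"dy": -1.5,"dz": 55,"rx": 0,"ry": 0,"rz": 0,"gripper": 0},
    {"dx": 0,"dy": -1.5,"dz": 68,"rx": 0,"ry": 0,"rz": 0,"gripper": 0},
    {"dx": 0,"dy": -1.5,"dz": 76,"rx": 0,"ry": 0,"rz": 0,"gripper": 0},
    {"dx": 0,"dy": -1.5,"dz": 76,"rx": 0,"ry": 0,"rz": 0,"gripper": 0.3},
    {"dx": 0,"dy": -1.5,"dz": 76,"rx": 0,"ry": 0,"rz": 0,"gripper": 0.6},
    {"dx": 0,"dy": -1.5,"dz": 76,"rx": 0,"ry": 0,"rz": 0,"gripper": 0.8}
  ],
  "force": 20
}}

```text
t: 9.07
eef_pos: [0.6388, -0.0731, 0.1707]
ee_rot: [-3.14, 0.0, -1.738]
force: [-0.3, 0.2, 0.7]
width: 0.0732
gripper_force: 0.0
```

{"fn": "jog_arm", "kwargs": {
  "targets": [
    {"dx": 0,"dy": 0,"dz": 0,"rx": 0,"ry": 0,"rz": 0,"gripper": 0.8},
    {"dx": 0,"dy": 0,"dz": 0,"rx": 0,"ry": 0,"rz": 0,"gripper": 0.85},
    {"dx": 0,"dy": 0,"dz": 0,"rx": 0,"ry": 0,"rz": 0,"gripper": 1},
    {"dx": 0,"dy": 0,"dz": 0,"rx": 0,"ry": 0,"rz": 0,"gripper": 1},
    {"dx": 0,"dy": 0,"dz": 0,"rx": 0,"ry": 0,"rz": 0,"gripper": 1},
    {"dx": 0,"dy": 0,"dz": 0,"rx": 0,"ry": 0,"rz": 0,"gripper": 1},
    {"dx": 0,"dy": 0,"dz": 0,"rx": 0,"ry": 0,"rz": 0,"gripper": 1},
    {"dx": 0,"dy": 0,"dz": 0,"rx": 0,"ry": 0,"rz": 0,"gripper": 1}
  ]
}}

```text
t: 9.73
eef_pos: [0.6381, -0.0731, 0.1695]
ee_rot: [3.142, 0.0, -1.739]
force: [-0.6, 0.3, -0.5]
width: 0.0199
gripper_force: 0.0
```

{"fn": "jog_arm", "kwargs": {
  "targets": [
    {"dx": 0,"dy": 0,"dz": 0,"rx": 0,"ry": 0,"rz": 0,"gripper": 1},
    {"dx": 0,"dy": 0,"dz": 0,"rx": 0,"ry": 0,"rz": 0,"gripper": 1},
    {"dx": 0,"dy": 0,"dz": 0,"rx": 0,"ry": 0,"rz": 0,"gripper": 1},
    {"dx": 0,"dy": 0,"dz": 0,"rx": 0,"ry": 0,"rz": 0,"gripper": 1},
    {"dx": 0,"dy": 1,"dz": 0,"rx": 0,"ry": 0,"rz": 0,"gripper": 1},
    {"dx": 0,"dy": 3,"dz": 0,"rx": 0,"ry": 0,"rz": 0,"gripper": 1},
    {"dx": 0,"dy": 6,"dz": 0,"rx": 0,"ry": 0,"rz": 0,"gripper": 1},
    {"dx": 0,"dy": 10,"dz": 0,"rx": 0,"ry": 0,"rz": 0,"gripper": 1}
  ]
}}

```text
t: 10.4
eef_pos: [0.6285, -0.0715, 0.1695]
ee_rot: [-3.141, -0.0, -1.739]
force: [2.2, -0.8, -1.2]
width: 0.0098
gripper_force: 20.0
```

{"fn": "jog_arm", "kwargs": {
  "targets": [
    {"dx": 0,"dy": 4,"dz": 0,"rx": 0,"ry": 0,"rz": 0,"gripper": 1},
    {"dx": 0,"dy": 9,"dz": 0,"rx": 0,"ry": 0,"rz": 0,"gripper": 1},
    {"dx": 0,"dy": 14,"dz": 0,"rx": 0,"ry": 0,"rz": 0,"gripper": 1},
    {"dx": 0,"dy": 19,"dz": 0,"rx": 0,"ry": 0,"rz": 0,"gripper": 1},
    {"dx": 0,"dy": 24,"dz": 0,"rx": 0,"ry": 0,"rz": 0,"gripper": 1},
    {"dx": 0,"dy": 29,"dz": 0,"rx": 0,"ry": 0,"rz": 0,"gripper": 1},
    {"dx": 0,"dy": 33,"dz": 0,"rx": 0,"ry": 0,"rz": 0,"gripper": 1},
    {"dx": 0,"dy": 35,"dz": 0,"rx": 0,"ry": 0,"rz": 0,"gripper": 1}
  ]
}}

```text
t: 11.07
eef_pos: [0.5931, -0.0655, 0.1696]
ee_rot: [3.141, 0.0, -1.739]
force: [2.5, -2.9, -4.8]
width: 0.0102
gripper_force: 20.0
```

{"fn": "jog_arm", "kwargs": {
  "targets": [
    {"dx": 0,"dy": 4,"dz": 0,"rx": 0,"ry": 0,"rz": 0,"gripper": 1},
    {"dx": 0,"dy": 9,"dz": 0,"rx": 0,"ry": 0,"rz": 0,"gripper": 1},
    {"dx": 0,"dy": 14,"dz": 0,"rx": 0,"ry": 0,"rz": 0,"gripper": 1},
    {"dx": 0,"dy": 19,"dz": 0,"rx": 0,"ry": 0,"rz": 0,"gripper": 1},
    {"dx": 0,"dy": 24,"dz": 0,"rx": 0,"ry": 0,"rz": 0,"gripper": 1},
    {"dx": 0,"dy": 29,"dz": 0,"rx": 0,"ry": 0,"rz": 0,"gripper": 1},
    {"dx": 0,"dy": 33,"dz": 0,"rx": 0,"ry": 0,"rz": 0,"gripper": 1},
    {"dx": 0,"dy": 35,"dz": 0,"rx": 0,"ry": 0,"rz": 0,"gripper": 1}
  ]
}}

```text
t: 11.73
eef_pos: [0.5586, -0.0598, 0.1696]
ee_rot: [3.141, -0.0, -1.739]
force: [3.2, -3.2, -5.7]
width: 0.01
gripper_force: 20.0
```

Run:
```python
from h import *
f=grab('wrist'); w=cloud(f); g=grab('side')
s=arm.get_state(); print(s['t'],s['eef_pos'].round(4),s['force'].round(2),s['width'])
n,l,st,_=cv2.connectedComponentsWithStats((abs(w[...,2]-.1356)<.006).astype(np.uint8),connectivity=4)
for i in range(1,n):
    if st[i,4]>300:
        r=cv2.minAreaRect((w[l==i][:,:2]*1000).astype(np.float32)); print(st[i].tolist(),np.round(r[0],1),np.round(r[1],1))
im=np.hstack([cv2.resize(f['frame'],(480,360)),cv2.resize(g['frame'][220:440,170:366],(320,360))]); cv2.imwrite('pics/pull.png',im[...,::-1])
```

```text
11.8333 [ 0.5585 -0.0597  0.1695] [ 0.66 -1.38 -2.41] 0.009565189036166695
[523, 56, 30, 95, 1396] [ 439.2 -134.8] [44.4  3. ]
[334, 249, 70, 31, 1417] [532.2 -65.3] [15.8 38.8]
[415, 252, 69, 48, 1535] [484.1 -51.8] [20.8 40.5]
[488, 252, 72, 58, 3278] [443.7 -38.4] [35.1 40.8]
```

View pics/pull.png

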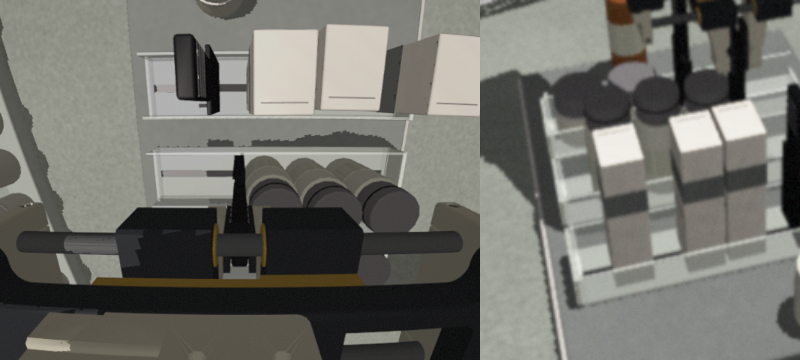

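The three bottles are upright and closing up in front of the paddle (left picture, about 290/335/390,205). The pusher has been drawn 80 mm so far, so I continue gently.

{"fn": "jog_arm", "kwargs": {
  "targets": [
    {"dx": 0,"dy": 2,"dz": 0,"rx": 0,"ry": 0,"rz": 0,"gripper": 1},
    {"dx": 0,"dy": 5,"dz": 0,"rx": 0,"ry": 0,"rz": 0,"gripper": 1},
    {"dx": 0,"dy": 8,"dz": 0,"rx": 0,"ry": 0,"rz": 0,"gripper": 1},
    {"dx": 0,"dy": 11,"dz": 0,"rx": 0,"ry": 0,"rz": 0,"gripper": 1},
    {"dx": 0,"dy": 13,"dz": 0,"rx": 0,"ry": 0,"rz": 0,"gripper": 1},
    {"dx": 0,"dy": 15,"dz": 0,"rx": 0,"ry": 0,"rz": 0,"gripper": 1},
    {"dx": 0,"dy": 16,"dz": 0,"rx": 0,"ry": 0,"rz": 0,"gripper": 1},
    {"dx": 0,"dy": 16,"dz": 0,"rx": 0,"ry": 0,"rz": 0,"gripper": 1}
  ]
}}

```text
t: 12.5
eef_pos: [0.5433, -0.0572, 0.1696]
ee_rot: [3.141, -0.0, -1.739]
force: [3.0, -4.2, -4.8]
width: 0.0098
gripper_force: 20.0
```

{"fn": "jog_arm", "kwargs": {
  "targets": [
    {"dx": 0,"dy": 0.5,"dz": 0,"rx": 0,"ry": 0,"rz": 0,"gripper": 1},
    {"dx": 0,"dy": 1,"dz": 0,"rx": 0,"ry": 0,"rz": 0,"gripper": 1},
    {"dx": 0,"dy": 1.5,"dz": 0,"rx": 0,"ry": 0,"rz": 0,"gripper": 1},
    {"dx": 0,"dy": 2,"dz": 0,"rx": 0,"ry": 0,"rz": 0,"gripper": 1},
    {"dx": 0,"dy": 2.5,"dz": 0,"rx": 0,"ry": 0,"rz": 0,"gripper": 1},
    {"dx": 0,"dy": 3,"dz": 0,"rx": 0,"ry": 0,"rz": 0,"gripper": 1},
    {"dx": 0,"dy": 3,"dz": 0,"rx": 0,"ry": 0,"rz": 0,"gripper": 1},
    {"dx": 0,"dy": 3,"dz": 0,"rx": 0,"ry": 0,"rz": 0,"gripper": 1}
  ]
}}

```text
t: 13.17
eef_pos: [0.5406, -0.0567, 0.1695]
ee_rot: [3.141, -0.0, -1.739]
force: [2.9, -3.8, -3.9]
width: 0.0099
gripper_force: 20.0
```

{"fn": "jog_arm", "kwargs": {
  "targets": [
    {"dx": 0,"dy": 0.5,"dz": 0,"rx": 0,"ry": 0,"rz": 0,"gripper": 1},
    {"dx": 0,"dy": 1,"dz": 0,"rx": 0,"ry": 0,"rz": 0,"gripper": 1},
    {"dx": 0,"dy": 1.5,"dz": 0,"rx": 0,"ry": 0,"rz": 0,"gripper": 1},
    {"dx": 0,"dy": 2,"dz": 0,"rx": 0,"ry": 0,"rz": 0,"gripper": 1},
    {"dx": 0,"dy": 2,"dz": 0,"rx": 0,"ry": 0,"rz": 0,"gripper": 1},
    {"dx": 0,"dy": 2,"dz": 0,"rx": 0,"ry": 0,"rz": 0,"gripper": 1},
    {"dx": 0,"dy": 2,"dz": 0,"rx": 0,"ry": 0,"rz": 0,"gripper": 1},
    {"dx": 0,"dy": 2,"dz": 0,"rx": 0,"ry": 0,"rz": 0,"gripper": 1}
  ]
}}

```text
t: 13.83
eef_pos: [0.5386, -0.0564, 0.1695]
ee_rot: [3.141, -0.0, -1.739]
force: [3.3, -4.0, -4.5]
width: 0.0099
gripper_force: 20.0
```

{"fn": "jog_arm", "kwargs": {
  "targets": [
    {"dx": 0,"dy": 0.5,"dz": 0,"rx": 0,"ry": 0,"rz": 0,"gripper": 1},
    {"dx": 0,"dy": 1,"dz": 0,"rx": 0,"ry": 0,"rz": 0,"gripper": 1},
    {"dx": 0,"dy": 1.5,"dz": 0,"rx": 0,"ry": 0,"rz": 0,"gripper": 1},
    {"dx": 0,"dy": 2,"dz": 0,"rx": 0,"ry": 0,"rz": 0,"gripper": 1},
    {"dx": 0,"dy": 2,"dz": 0,"rx": 0,"ry": 0,"rz": 0,"gripper": 1},
    {"dx": 0,"dy": 2,"dz": 0,"rx": 0,"ry": 0,"rz": 0,"gripper": 1},
    {"dx": 0,"dy": 2,"dz": 0,"rx": 0,"ry": 0,"rz": 0,"gripper": 1},
    {"dx": 0,"dy": 2,"dz": 0,"rx": 0,"ry": 0,"rz": 0,"gripper": 1}
  ]
}}

```text
t: 14.5
eef_pos: [0.5366, -0.056, 0.1695]
ee_rot: [3.141, -0.0, -1.739]
force: [2.8, -4.1, -3.9]
width: 0.0102
gripper_force: 20.0
```

Run:
```python
from h import *
g=grab('wrist'); w=cloud(g); s=arm.get_state(); print(s['t'],s['eef_pos'].round(4),s['force'].round(2))
a=-.17
n,l,st,_=cv2.connectedComponentsWithStats((abs(w[...,2]-.1356)<.006).astype(np.uint8),connectivity=4)
for i in range(1,n):
    if st[i,4]>300:
        P=w[l==i]; U=P[:,0]*np.cos(a)+P[:,1]*np.sin(a); V=-P[:,0]*np.sin(a)+P[:,1]*np.cos(a); print(st[i].tolist(),np.percentile(U,[1,99]).round(4),np.percentile(V,[1,99]).round(4))
```

```text
14.55 [ 0.5366 -0.056   0.1695] [ 2.92 -4.4  -3.87]
[483, 55, 24, 95, 1165] [0.4547 0.4565] [-0.0799 -0.037 ]
[223, 70, 11, 66, 400] [0.5838 0.5862] [-0.0715 -0.0426]
[334, 249, 70, 31, 1402] [0.4955 0.5312] [0.0182 0.0325]
[415, 252, 69, 48, 1485] [0.4477 0.4847] [0.0205 0.0449]
[488, 253, 71, 57, 3214] [0.4028 0.4409] [0.021  0.0537]
```

{"fn": "jog_arm", "kwargs": {
  "targets": [
    {"dx": 0,"dy": 0.5,"dz": 0,"rx": 0,"ry": 0,"rz": 0,"gripper": 1},
    {"dx": 0,"dy": 1,"dz": 0,"rx": 0,"ry": 0,"rz": 0,"gripper": 1},
    {"dx": 0,"dy": 1.5,"dz": 0,"rx": 0,"ry": 0,"rz": 0,"gripper": 1},
    {"dx": 0,"dy": 2,"dz": 0,"rx": 0,"ry": 0,"rz": 0,"gripper": 1},
    {"dx": 0,"dy": 2,"dz": 0,"rx": 0,"ry": 0,"rz": 0,"gripper": 1},
    {"dx": 0,"dy": 2,"dz": 0,"rx": 0,"ry": 0,"rz": 0,"gripper": 1},
    {"dx": 0,"dy": 2,"dz": 0,"rx": 0,"ry": 0,"rz": 0,"gripper": 1},
    {"dx": 0,"dy": 2,"dz": 0,"rx": 0,"ry": 0,"rz": 0,"gripper": 1}
  ]
}}

```text
t: 15.22
eef_pos: [0.5347, -0.0557, 0.1695]
ee_rot: [3.141, -0.0, -1.739]
force: [4.0, -3.9, -4.0]
width: 0.0099
gripper_force: 20.0
```

{"fn": "jog_arm", "kwargs": {
  "targets": [
    {"dx": 0,"dy": 0.5,"dz": 0,"rx": 0,"ry": 0,"rz": 0,"gripper": 1},
    {"dx": 0,"dy": 1,"dz": 0,"rx": 0,"ry": 0,"rz": 0,"gripper": 1},
    {"dx": 0,"dy": 1.5,"dz": 0,"rx": 0,"ry": 0,"rz": 0,"gripper": 1},
    {"dx": 0,"dy": 1.5,"dz": 0,"rx": 0,"ry": 0,"rz": 0,"gripper": 1},
    {"dx": 0,"dy": 1.5,"dz": 0,"rx": 0,"ry": 0,"rz": 0,"gripper": 1},
    {"dx": 0,"dy": 1.5,"dz": 0,"rx": 0,"ry": 0,"rz": 0,"gripper": 1},
    {"dx": 0,"dy": 1.5,"dz": 0,"rx": 0,"ry": 0,"rz": 0,"gripper": 1},
    {"dx": 0,"dy": 1.5,"dz": 0,"rx": 0,"ry": 0,"rz": 0,"gripper": 1}
  ]
}}

```text
t: 15.88
eef_pos: [0.5336, -0.0555, 0.1695]
ee_rot: [-3.141, -0.0, -1.739]
force: [4.5, -5.7, -6.0]
width: 0.0095
gripper_force: 20.0
```

The force is rising and the travel is held back, so the row is closed against the lip. Now I release and lift off.

{"fn": "jog_arm", "kwargs": {
  "targets": [
    {"dx": 0,"dy": 0,"dz": 0,"rx": 0,"ry": 0,"rz": 0,"gripper": 0.8},
    {"dx": 0,"dy": 0,"dz": 0,"rx": 0,"ry": 0,"rz": 0,"gripper": 0.7},
    {"dx": 0,"dy": 0,"dz": 0,"rx": 0,"ry": 0,"rz": 0,"gripper": 0.6},
    {"dx": 0,"dy": 0,"dz": 0,"rx": 0,"ry": 0,"rz": 0,"gripper": 0.5},
    {"dx": 0,"dy": 0,"dz": 0,"rx": 0,"ry": 0,"rz": 0,"gripper": 0.5},
    {"dx": 0,"dy": 0,"dz": -2,"rx": 0,"ry": 0,"rz": 0,"gripper": 0.5},
    {"dx": 0,"dy": 0,"dz": -8,"rx": 0,"ry": 0,"rz": 0,"gripper": 0.5},
    {"dx": 0,"dy": 0,"dz": -18,"rx": 0,"ry": 0,"rz": 0,"gripper": 0.5}
  ]
}}

```text
t: 16.55
eef_pos: [0.5326, -0.0553, 0.1875]
ee_rot: [3.14, -0.001, -1.739]
force: [0.6, 0.0, 0.8]
width: 0.0439
gripper_force: 0.0
```

{"fn": "jog_arm", "kwargs": {
  "targets": [
    {"dx": 0,"dy": 0,"dz": -20,"rx": 0,"ry": 0,"rz": 0,"gripper": 0.5},
    {"dx": 0,"dy": 0,"dz": -45,"rx": 0,"ry": 0,"rz": 0,"gripper": 0.5},
    {"dx": 0,"dy": 0,"dz": -75,"rx": 0,"ry": 0,"rz": 0,"gripper": 0.5},
    {"dx": -30,"dy": 0,"dz": -90,"rx": 0,"ry": 0,"rz": 0,"gripper": 0.5},
    {"dx": -65,"dy": 0,"dz": -100,"rx": 0,"ry": 0,"rz": 0,"gripper": 0.5},
    {"dx": -105,"dy": 0,"dz": -100,"rx": 0,"ry": 0,"rz": 0,"gripper": 0.5},
    {"dx": -145,"dy": 0,"dz": -100,"rx": 0,"ry": 0,"rz": 0,"gripper": 0.5},
    {"dx": -185,"dy": 0,"dz": -100,"rx": 0,"ry": 0,"rz": 0,"gripper": 0.5}
  ]
}}

```text
t: 17.22
eef_pos: [0.5642, 0.1288, 0.2895]
ee_rot: [-3.14, 0.001, -1.739]
force: [1.6, -0.2, -0.3]
width: 0.0438
gripper_force: 0.0
```

{"fn": "jog_arm", "kwargs": {
  "targets": [
    {"dx": -40,"dy": 0,"dz": 0,"rx": 0,"ry": 0,"rz": 0,"gripper": 0.5},
    {"dx": -80,"dy": 0,"dz": 0,"rx": 0,"ry": 0,"rz": 0,"gripper": 0.5},
    {"dx": -110,"dy": 0,"dz": 0,"rx": 0,"ry": 0,"rz": 0,"gripper": 0.5},
    {"dx": -130,"dy": 0,"dz": 0,"rx": 0,"ry": 0,"rz": 0,"gripper": 0.5},
    {"dx": -130,"dy": 0,"dz": 0,"rx": 0,"ry": 0,"rz": 0,"gripper": 0.5},
    {"dx": -130,"dy": 0,"dz": 0,"rx": 0,"ry": 0,"rz": 0,"gripper": 0.5},
    {"dx": -130,"dy": 0,"dz": 0,"rx": 0,"ry": 0,"rz": 0,"gripper": 0.5},
    {"dx": -130,"dy": 0,"dz": 0,"rx": 0,"ry": 0,"rz": 0,"gripper": 0.5}
  ]
}}

```text
t: 17.88
eef_pos: [0.5858, 0.2542, 0.2882]
ee_rot: [-3.141, 0.0, -1.74]
force: [-0.5, -0.1, -0.3]
width: 0.0437
gripper_force: 0.0
```

Run:
```python
from h import *
g=grab('top'); W=cloud(g); s=arm.get_state(); print(s['t'],s['eef_pos'].round(4),s['force'].round(2))
a=-.17; c,sn=np.cos(a),np.sin(a)
for z,t in ((.181,'tab'),(.1657,'carton'),(.1356,'bottle')):
    n,l,st,_=cv2.connectedComponentsWithStats((abs(W[...,2]-z)<.006).astype(np.uint8),connectivity=4)
    for i in range(1,n):
        if st[i,4]>80:
            r=cv2.minAreaRect((W[l==i][:,:2]*1000).astype(np.float32)); x,y=r[0]
            if 350<x<700 and abs(y+50)<150: print(t,'world',np.round(r[0],1),np.round(r[1],1),round(r[2],1),'UV',round(c*x+sn*y,1),round(-sn*x+c*y,1))
cv2.imwrite('pics/end.png',cv2.resize(g['frame'][150:375,215:495],(747,600))[...,::-1])
```

```text
17.9333 [0.5858 0.2541 0.2882] [ 0.5  -0.04  0.68]
tab world [ 568.3 -157.6] [29.6 10.7] 79.2 UV 586.7 -59.2
tab world [544.5  38.8] [29.8 10.9] 80.6 UV 530.1 130.4
tab world [533.4 -55.4] [29.9 10.6] 80.1 UV 535.1 35.7
carton world [ 519. -148.] [44.6 34.1] 81.3 UV 536.5 -58.0
carton world [ 481.5 -145.1] [44.7 33.9] 80.3 UV 499.1 -61.5
carton world [ 419.7 -132.7] [44.5 34. ] 80.5 UV 436.1 -59.8
bottle world [506.2 -49.5] [39.2 39.5] 46.0 UV 507.3 36.9
bottle world [461.7 -39.2] [39.9 38.6] 1.6 UV 461.7 39.4
bottle world [416.8 -31.7] [39.5 38.5] 2.0 UV 416.1 39.2
```

View pics/end.png

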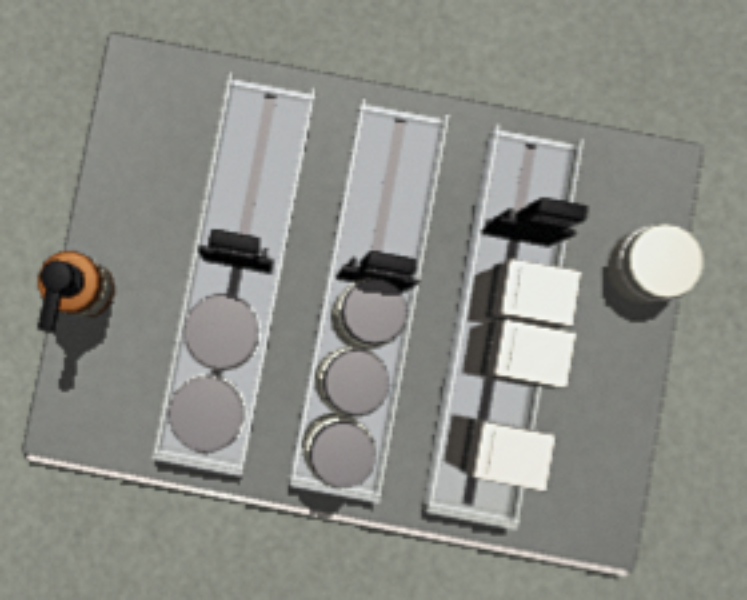

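The final picture shows the three bottles in a closed row at the front of the middle tray (centres about 374,315, 353,382 and 339,453) with the paddle behind them. The carton stands square at (514,457) in the right-hand tray. The other products have not moved and the arm is clear.

```bash
python3 -c "
from station import arm
print(arm.job_done())"
```

```text
the job is handed in; nothing more can be done
None
```

The job is handed in, with no verdict returned: the last image showed the stray carton upright and square at the front of its own tray, the three bottles upright in a closed row against the front lip with the pusher behind them, and nothing else on the display visibly moved.

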